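# Make up two inspection kits of gauges

## Task

Make up the two gauge kits for the measuring machine. Blue tray: the large silver ring on the white pad, the white block on the grey pad and the ball standard on the black pad; yellow tray: the brass ring on the white pad and the plug gauge on the black pad. Stand each one upright on the middle of its pad, set down gently and not dropped, and leave the black ring and the dark steel block where they are.

Things in the scene. Friction and masses are not known exactly. Their poses are not given: they have to be found in the camera images.
- blue_tray: Long blue kit tray, fixed to the table (it does not slide) to the left or right of the stock, turned up to 0.5 rad: 250 mm along its own x, 92 mm along y, rim 11 mm above the table and 4 mm thick. Its floor is 7 mm above the table and has three pads in a row, each 76 mm along x by 82 mm along y: white pad centred at x = +80 mm, grey pad at x = 0, black pad at x = -80 mm (all y = 0). No walls between the pads. Origin at the centre of the underside, on the table; z up.
- yellow_tray: Short yellow kit tray, fixed like the blue one: 170 mm along its own x, 92 mm along y, rim 11 mm high and 4 mm thick, floor 7 mm above the table with two pads of 76 by 82 mm: white pad centred at x = -40 mm, black pad at x = +40 mm (y = 0). No wall between the pads. Origin at the centre of the underside, on the table; z up.
- steel_ring_mid (a point): Large bright silver metal ring gauge lying flat (axis upright): outside diameter 56 mm, bore 36 mm, 34 mm high, about 0.38 kg. The point is on its axis, half-way up, 17 mm above its underside; z points up along the axis. It stands loose on the table in the stock.
- brass_ring_mid (a point): Small brass-yellow ring gauge lying flat (axis upright): outside diameter 40 mm, bore 20 mm, 32 mm high, about 0.25 kg. The point is on its axis, half-way up, 16 mm above its underside; z points up along the axis. It stands loose on the table in the stock.
- white_block_mid (a point): White ceramic gauge block standing on end: 28 by 28 mm square, 50 mm high, about 0.24 kg. x and y are square to its side faces. The point is on its axis, half-way up, 25 mm above its underside; z points up along the axis. It stands loose on the table in the stock.
- ball_standard_mid (a point): Ball standard standing upright: round blue base 38 mm in diameter and 38 mm high, then a thin steel stem of 8 mm and a red ball of 20 mm, 64 mm high in all, about 0.26 kg. Take it by the base. The point is on its axis, half-way up, 32 mm above its underside; z points up along the axis. It stands loose on the table in the stock.
- plug_gauge_mid (a point): Plug gauge standing on its wider end: round green grip 30 mm in diameter from 14 to 46 mm above its underside, steel plug of 28 mm diameter below and 22 mm above, 60 mm high in all, about 0.18 kg. The point is on its axis, half-way up, 30 mm above its underside; z points up along the axis. It stands loose on the table in the stock.
- black_ring_mid (a point): Black ring gauge lying flat: outside diameter 48 mm, bore 28 mm, 32 mm high. Belongs to no kit: it stays where it is. The point is on its axis, half-way up, 16 mm above its underside; z points up along the axis. It stands loose on the table in the stock. The stock stands in rough rows, at least 80 mm between centres, nothing over 64 mm high; a small grey loupe and an orange cup stand among it too.
- steel_block_mid (a point): Dark grey steel gauge block standing on end: 28 by 28 mm square, 50 mm high. Belongs to no kit: it stays where it is. The point is on its axis, half-way up, 25 mm above its underside; z points up along the axis. It stands loose on the table in the stock.
Not all that is in view belongs to the job. Leave any purple look-alike of the part that bears brass_ring_mid alone.

How it is judged:
By the outcome, as a careful person would: the job done as asked, in the order asked, and still so for the second after the job is handed in, with the robot touching nothing.
It also fails if it takes over 136 s, if anything falls off the work surface, if the arm or the gripper's body presses on something with over 40 N, if the wrist force passes 120 N, or if a joint passes its speed limit or range.

## Robot

A 6-joint arm with a two-finger parallel gripper is mounted at the origin on the work surface. World frame = base frame: x ahead of the robot, y to its left, z up, the work surface at z = 0. Lengths are in mm, angles in rad, forces in N, time in s.
With the tool pointing down it reaches from about 275 to 1000 mm from the base axis. Payload 8.4 kg.
Tool frame: the origin (TCP) lies on the centre line of the jaws, within the pads' length; the fingertips stand 14 mm ahead of it and the grasp point (between the pads) lies 5 mm behind it; z points along the fingers, y is the line along which they close (so a half turn about z gives the same grasp; the last joint's range is limited). The gripper opens to 85 mm and grips with 20 to 120 N. Pads are 22 mm wide; open, the fingers measure 114 mm over their backs; the gripper's body (76 mm by 85 mm) begins 54 mm behind the grasp point. The pads swing forward as they close: fully open they stand 13 mm farther back than shut.
Start: joints at [-1.34, 0.353, 1.633, -0, 1.155, -0.002], TCP at [144.188, -608.143, 245.281] pointing down, gripper open.
Joint ranges: [-2.63, 2.63], [-0.92, 2.1], [0.06, 2.66], [-1.3, 4.44], [0, 2.69], [-3.02, 3.02]. Speed limits (rad/s): [2.22, 2.22, 2.79, 3.14, 3.14, 3.14].

## Interface

Orientations are given as [roll, pitch, yaw] about the fixed x, y, z axes, in that order (R = Rz(yaw) Ry(pitch) Rx(roll)).
In Python, from rig import r gives the robot as it stands.
- The arm moves only by the tool step_arm, never from a script. Its argument "plan" is text: rows parted by semicolons, each of 7 numbers parted by spaces: the turn, a rotation vector about the world's x, y, z in degrees, then the shift along the world's x, y, z in mm, then the closure in counts, from 0 (fully open) to 255 (shut). In form: rx ry rz x y z hand; .... A call has 1 to 8 rows; each row is the pose to reach, as a shift and turn from the pose commanded when the call began; what a row does not reach only later rows make up. A row lasts 1/10 s, in which the tool goes at most 50 mm and 8.59 degrees, less where a joint would pass 70% of its speed; a pose out of reach is approached as far as the arm can. A call with a gripper value outside its range is refused whole. The fingers move at their own pace and stop on an object; "force" is the grip in N (left out, the last holds). Time passes only in rows, so rows that repeat a pose let the fingers close. It gives the time, the measured TCP pose, the force, the opening and the grip force at its end, in the units of the state.
- r.sense(): the state, without advancing time (a new reading comes with each control period).
- r.grab_frame(name): name is "side" or "top"; returns (picture, depth): 400x640x3 uint8, red, green, blue; 400x640 float32, mm along the optical axis (not along the pixel's ray), 0 where there is no reading.
- r.get_calibration(name): a dict with "K" (3x3 intrinsics, pixels), "k1" (the pictures are not rectified: a ray, as slopes to the right and down, at radius r is drawn at 1 + k1 r^2 times it, then the intrinsics apply), "world_from_camera" (4x4, takes a point from camera to world coordinates). Camera axes: x right, y down, z forward; pixel columns grow to the right and rows downward; lengths in mm; the calibration is good to about 2 mm. A picture is of the moment at which its call begins. get_calibration takes no time and is no camera call.
- r.sign_off(): hands the job in; it is judged then, once.
The state is a dict: "clock": time; "qpos": joint angles; "qvel": joint speeds; "joint_efforts": joint torques, N m; "eef_pos": TCP position; "tcp_rot": TCP orientation; "contact_force": force on the tool from outside, world axes, zero at the start; "wrist_torque": the same for the moment, N m; "opening": opening from 0.0 (shut) to 1.0 (fully open); "grasp_force": force on a finger pad.
Only numpy, scipy, OpenCV 4.12 (cv2) and the standard library are available. Lean on these libraries where they do the work, as an engineer would, in place of code of your own. Each camera call takes 0.05 s, during which the arm holds its last target. There are 200 camera calls.

## Working session

There is one attempt and no reset: what is moved stays moved. The work goes in short steps, Python scripts to look and compute and a tool call to move; the robot and the scene stay as the last step left them, time stands still between calls to the robot, and variables do not carry over. Pictures are saved under pics/ and viewed, at most 14 in all, crops included, and the job is handed in when it is done.

Besides the shell and the picture viewer there is one more tool, called by a JSON object that holds its "method" and its "body", one argument or row to a line. step_arm: Moves the arm, as the interface text tells. Its arguments: {"type":"object","properties":{"plan":{"type":"string"},"force":{"type":"number"}},"required":["plan"]}

```bash
ls; mkdir -p pics
python3 - <<'E'
from rig import r
import cv2,numpy as np
s=r.sense();print(s)
for n in("top","side"):
    p,d=r.grab_frame(n);c=r.get_calibration(n);print(n,c)
    np.savez(f"{n}.npz",p=p,d=d,**c)
    cv2.imwrite(f"pics/{n}0.png",p[:,:,::-1])
E
```

```text
pics
{'clock': 0.0, 'qpos': array([-1.34043048e+00,  3.53652164e-01,  1.63415507e+00, -5.67026123e-06,
        1.15517642e+00, -2.37097665e-03]), 'qvel': array([ 5.24077571e-04, -1.03130646e-04,  5.29029498e-05, -1.84295543e-04,
        1.48767382e-03, -1.19483213e-03]), 'joint_efforts': array([-1.24847738e-04, -6.05254769e+01, -3.42062867e+01,  1.64947724e-04,
        9.28461406e-03, -3.06875677e-06]), 'eef_pos': array([ 144.06153198, -607.69627911,  244.55019497]), 'tcp_rot': array([-3.14020165e+00,  1.88630823e-06,  2.32739118e-01]), 'contact_force': array([-0.77814179,  0.20313728, -0.42821226]), 'wrist_torque': array([-0.0319849 ,  0.00237385, -0.02329733]), 'grasp_force': 0.0, 'opening': 1.0006173787887587}
top {'K': array([[512.88662201,   0.        , 320.9697898 ],
       [  0.        , 512.88662201, 203.34965364],
       [  0.        ,   0.        ,   1.        ]]), 'k1': -0.1600563954613697, 'world_from_camera': array([[ 1.09746058e-02, -9.95050095e-01,  9.87667258e-02,
         4.52364330e+02],
       [-9.99875364e-01, -9.79913784e-03,  1.23787126e-02,
         2.14963983e+00],
       [-1.13496104e-02, -9.88902674e-02, -9.95033618e-01,
         1.23734098e+03],
       [ 0.00000000e+00,  0.00000000e+00,  0.00000000e+00,
         1.00000000e+00]])}
side {'K': array([[401.80949435,   0.        , 320.56981137],
       [  0.        , 401.80949435, 200.59648779],
       [  0.        ,   0.        ,   1.        ]]), 'k1': -0.09289210216771715, 'world_from_camera': array([[ 8.94104607e-01, -3.27970280e-01,  3.04979422e-01,
         3.30707185e+02],
       [-4.47721631e-01, -6.37745834e-01,  6.26758002e-01,
        -5.03711256e+02],
       [-1.10586413e-02, -6.96933101e-01, -7.17050876e-01,
         6.32670043e+02],
       [ 0.00000000e+00,  0.00000000e+00,  0.00000000e+00,
         1.00000000e+00]])}
```

View pics/top0.png

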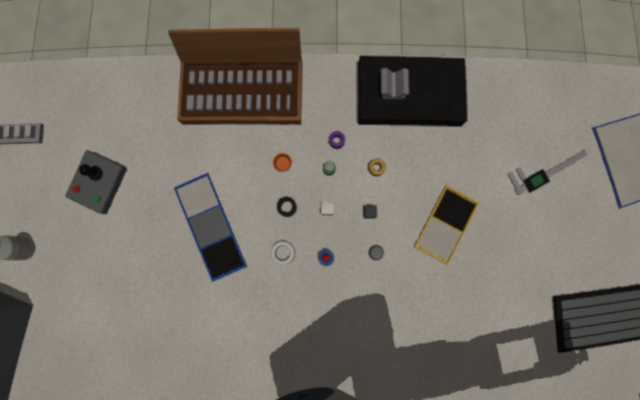

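View pics/side0.png

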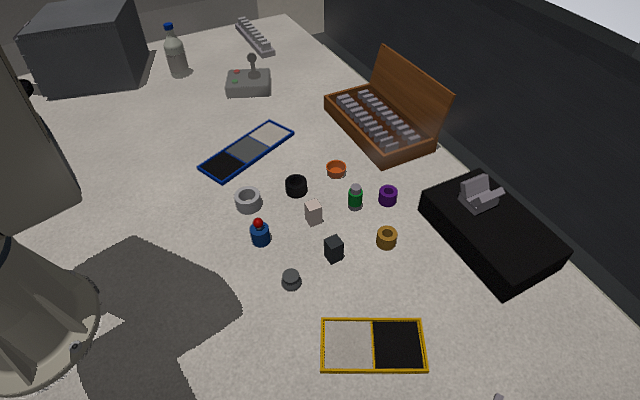

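Top view: trays are blue at (210,227) and yellow at (446,225).

Candidates (top pixels):
- **Rings:** silver ring (283,252), brass ring (376,166). Look-alikes are the black ring (287,206), the purple ring (337,139) and the orange cup (283,162).
- **White block:** (327,208), look-alike the steel block (370,211).
- **Ball standard and plug:** ball standard (325,257), green plug (329,168), look-alike the loupe (376,253).

I choose by colour: silver, brass, white, blue/red and green.

```bash
cat > h.py <<'E'
import cv2,numpy as np
def rays(c,px):
    u=cv2.undistortPoints(np.float64(px).reshape(-1,1,2),c["K"],np.array([c["k1"],0,0,0.])).reshape(-1,2)
    return np.c_[u,np.ones(len(u))]
def plane(c,px,z):
    T=c["world_from_camera"];d=rays(c,px)@T[:3,:3].T;o=T[:3,3]
    return o+d*((z-o[2])/d[:,2])[:,None]
def cloud(c,d):
    h,w=d.shape;g=np.stack(np.meshgrid(np.arange(w),np.arange(h)),-1).reshape(-1,2)
    T=c["world_from_camera"];P=(rays(c,g)*d.reshape(-1,1))@T[:3,:3].T+T[:3,3]
    return P.reshape(h,w,3)
def project(c,P):
    T=np.linalg.inv(c["world_from_camera"]);R=T[:3,:3]
    return cv2.projectPoints(np.float64(P).reshape(-1,1,3),cv2.Rodrigues(R)[0],T[:3,3],c["K"],np.array([c["k1"],0,0,0.]))[0].reshape(-1,2)
E
cat > m.py <<'E'
from h import *
C={n:dict(np.load(n+".npz")) for n in("top","side")}
seed=dict(silver=(283,252,34),brass=(376,166,32),white=(327,208,50),ball=(325,257,38),plug=(329,168,60),black=(287,206,32),steel=(370,211,50),purple=(337,139,32),loupe=(376,253,30),cup=(283,162,30))
for n,(u,v,H) in seed.items():
    w0=plane(C["top"],[(u,v)],H)[0]
    for cam,c in C.items():
        P=cloud(c,c["d"]);near=np.hypot(*(P[...,:2]-w0[:2]).transpose(2,0,1))<38
        z=P[...,2]; m=near&(c["d"]>0)&(z>8); zt=np.percentile(z[m],98)
        t=near&(abs(z-H)<4)&(c["d"]>0)
        if t.sum()<4: print(n,cam,"few",zt);continue
        px=np.argwhere(t)[:,::-1]; W=plane(c,px,H)[:,:2].astype(np.float32)
        ((x,y),rad)=cv2.minEnclosingCircle(W); R=cv2.minAreaRect(W)
        print(n,cam,"n",len(px),"zt %.0f"%zt,"mean",W.mean(0).round(1),"circ",np.round((x,y,2*rad),1),"rect",np.round(R[0],1),np.round(R[1],1),round(R[2],1))
for n,lo,hi in(("blue",(100,120,40),(130,255,255)),("yellow",(15,130,80),(35,255,255))):
    for cam,c in C.items():
        hsv=cv2.cvtColor(c["p"],cv2.COLOR_RGB2HSV);m=cv2.inRange(hsv,lo,hi)
        m=cv2.morphologyEx(m,cv2.MORPH_CLOSE,np.ones((3,3)))
        ks=[k for k in cv2.findContours(m,0,2)[0] if len(k)>10]
        for k in sorted(ks,key=lambda k:-cv2.contourArea(k))[:4]:
            W=plane(c,k.reshape(-1,2),11)[:,:2].astype(np.float32);R=cv2.minAreaRect(W)
            print(n,cam,k.reshape(-1,2).mean(0).round(),"rect",np.round(R[0],1),np.round(R[1],1),round(R[2],1))
c=C["top"]["p"][120:290,160:500,::-1];cv2.imwrite("pics/crop0.png",cv2.resize(c,None,fx=2.35,fy=2.35,interpolation=2))
E
python3 m.py
```

```text
silver top n 229 zt 38 mean [454.4 105.8] circ [454.4 106.1  55.5] rect [455.2 106. ] [53.8 54.1] 0.8
silver side n 270 zt 36 mean [452.5 105.5] circ [452.4 105.5  59.8] rect [452.7 105.5] [58.6 53.4] 69.5
brass top n 154 zt 36 mean [ 662.  -114.6] circ [ 662.4 -114.3   40. ] rect [ 662.8 -114.2] [35.9 38.8] 90.0
brass side n 220 zt 34 mean [ 660.9 -116.5] circ [ 660.2 -116.    43. ] rect [ 661.3 -116.4] [40.5 39.2] 79.6
white top n 132 zt 53 mean [560.6   3.9] circ [560.7   4.   36.2] rect [560.7   4. ] [25.7 25.6] 0.6
white side n 164 zt 52 mean [558.7   2.3] circ [558.9   2.2  40.8] rect [558.5   2.1] [31.3 29.8] 88.0
ball top n 125 zt 64 mean [442.4   5.2] circ [443.6   5.5  37.3] rect [443.1   5.3] [35.4 35.4] 64.1
ball side n 189 zt 63 mean [441.5  -0. ] circ [442.    3.1  40.1] rect [441.8   1.2] [34.6 37.3] 75.6
plug top n 61 zt 64 mean [6.566e+02 1.000e-01] circ [6.565e+02 2.000e-01 2.180e+01] rect [6.567e+02 2.000e-01] [20.  19.2] 14.3
plug side n 77 zt 62 mean [655.3  -1.5] circ [654.8  -1.4  26.5] rect [655.6  -1.1] [24.2 18.6] 60.4
black top n 175 zt 37 mean [564.8  99.7
[... 809 characters left out ...]
386050435
cup side few 24.148110341342274
blue top [216. 241.] rect [482.8 271.5] [173.4  89.6] 24.3
blue top [325. 258.] rect [444.6   5.2] [30.9 31. ] 0.6
blue top [606. 166.] rect [ 674.8 -709.7] [210.5   4.1] 17.2
blue top [191. 181.] rect [625.6 336.5] [ 4.3 87.2] 24.0
blue side [245. 150.] rect [513.1 282.7] [253.  100.5] 24.2
blue side [259. 234.] rect [444.5  11.2] [62. 37.] 76.8
blue side [168.  25.] rect [ 488.  1196.2] [82.  33.9] 86.6
yellow top [443. 230.] rect [ 526.8 -285.8] [ 91.5 168.3] 62.5
yellow top [376. 166.] rect [ 664.6 -115.6] [34.3 36.6] 45.5
yellow side [387. 356.] rect [ 525.2 -287.6] [ 95.9 169.8] 62.5
yellow side [386. 235.] rect [ 672.3 -104.9] [44.9 38.4] 87.9
```

View pics/crop0.png

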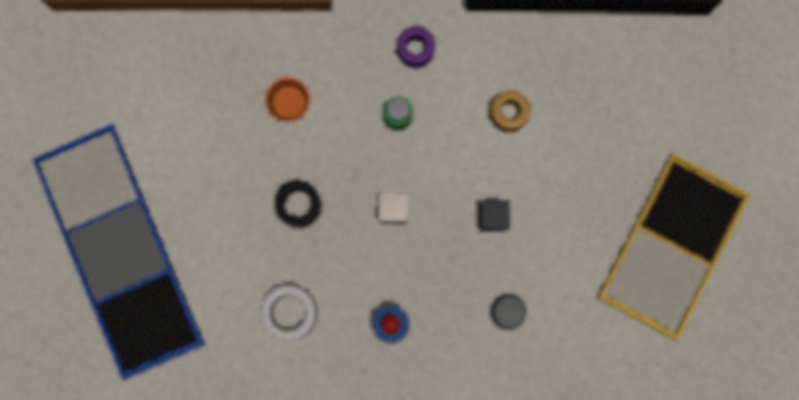

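The crop confirms the choice (crop pixels): brass ring at (510,110) as opposed to purple (416,46), silver ring (289,312), white block (392,208), green plug (398,112) and ball standard (389,322). Next I refine the blue tray and check the ball axis.

```bash
cat > m2.py <<'E'
from h import *
C={n:dict(np.load(n+".npz")) for n in("top","side")}
for n,lo,hi,roi in(("blue",(100,110,40),(130,255,255),dict(top=(165,160,255,290),side=(190,110,305,190))),("yellow",(15,110,70),(35,255,255),dict(top=(405,180,490,270),side=(310,310,440,380)))):
    for cam,c in C.items():
        a,b,e,f=roi[cam];m=cv2.inRange(cv2.cvtColor(c["p"],cv2.COLOR_RGB2HSV),lo,hi)
        k=np.argwhere(m[b:f,a:e])[:,::-1]+[a,b]
        R=cv2.minAreaRect(plane(c,k,11)[:,:2].astype(np.float32))
        print(n,cam,len(k),"rect",np.round(R[0],1),np.round(R[1],1),round(R[2],2))
for cam,c in C.items():
    h=cv2.cvtColor(c["p"],cv2.COLOR_RGB2HSV);m=((h[...,0]<8)|(h[...,0]>172))&(h[...,1]>150)&(h[...,2]>60)
    P=cloud(c,c["d"]);m&=np.hypot(P[...,0]-443,P[...,1]-4)<35
    k=np.argwhere(m)[:,::-1];print("ball",cam,len(k),plane(c,[k.mean(0)],54).round(1))
E
python3 m2.py
```

```text
blue top 542 rect [515.8 286.5] [246.6  89.7] 24.36
blue side 763 rect [513.  282.6] [253.3 100.5] 24.23
yellow top 575 rect [ 526.8 -286.2] [ 92.4 169. ] 62.18
yellow side 1484 rect [ 525.1 -287.5] [ 96.1 170.1] 62.49
ball top 40 [[448.4  18.7  54. ]]
ball side 74 [[443.6   5.3  54. ]]
```

{"method": "step_arm", "body": {
  "plan": "0 0 -4.5 20 46 0 0;0 0 -9 40 92 0 0;0 0 -13.33 60 138 0 0;0 0 -13.33 80 184 0 0;0 0 -13.33 100 230 0 0;0 0 -13.33 120 276 0 0;0 0 -13.33 140 322 0 0;0 0 -13.33 160 368 0 0",
  "force": 40
}}

```text
clock: 0.9
eef_pos: [303.8, -239.4, 245.2]
tcp_rot: [3.142, -0.0, -0.001]
contact_force: [0.7, -0.1, -0.1]
opening: 0.999
grasp_force: 0.0
```

{"method": "step_arm", "body": {
  "plan": "0 0 0 19 43 -15 0;0 0 0 38 86 -30 0;0 0 0 57 130 -45 0;0 0 0 75 173 -60 0;0 0 0 94 216 -75 0;0 0 0 112 259 -90 0;0 0 0 131 303 -105 0;0 0 0 149.3 345.8 -120 0"
}}

```text
clock: 1.7
eef_pos: [453.3, 106.6, 124.6]
tcp_rot: [3.142, -0.0, 0.001]
contact_force: [0.9, -0.4, 0.7]
opening: 1.002
grasp_force: 0.0
```

{"method": "step_arm", "body": {
  "plan": "0 0 0 0 0 -30 0;0 0 0 0 0 -60 0;0 0 0 0 0 -80 0;0 0 0 0 0 -90 0;0 0 0 0 0 -90 0"
}}

```text
clock: 2.2
eef_pos: [452.1, 104.3, 34.2]
tcp_rot: [3.141, 0.003, 0.0]
contact_force: [-0.1, 0.3, 0.1]
opening: 0.999
grasp_force: 0.0
```

```bash
cat > snap.py <<'E'
import sys,cv2
from rig import r
n,name,a,b,w,h,f=sys.argv[1:];a,b,w,h=map(int,(a,b,w,h))
p,d=r.grab_frame(n);cv2.imwrite(f"pics/{name}.png",cv2.resize(p[b:b+h,a:a+w,::-1],None,fx=float(f),fy=float(f),interpolation=2))
print({k:v.round(1) if hasattr(v,'round') else v for k,v in r.sense().items() if k in("eef_pos","contact_force")})
E
python3 snap.py side g1 170 100 160 120 5
```

```text
{'eef_pos': array([452.8, 104.4,  35.2]), 'contact_force': array([-1. , -0. ,  0.7])}
```

View pics/g1.png

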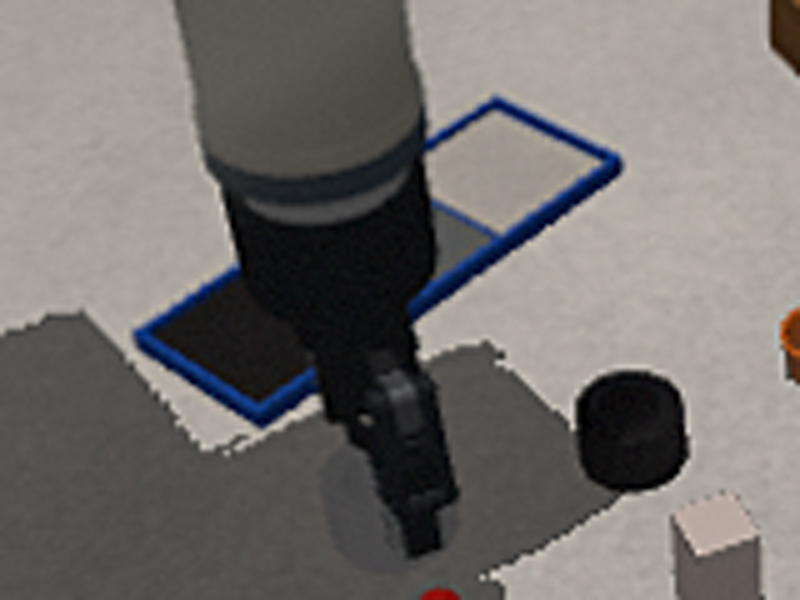

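The crop shows the jaws over the silver ring at (390,510), with the finger in front at (425,530) and no neighbour in the way.

{"method": "step_arm", "body": {
  "plan": "0 0 0 0 0 -8 0;0 0 0 0 0 -16 0;0 0 0 0 0 -16 0;0 0 0 0 0 -16 100;0 0 0 0 0 -16 100;0 0 0 0 0 -16 130;0 0 0 0 0 -16 130;0 0 0 0 0 -16 130",
  "force": 50
}}

```text
clock: 3.05
eef_pos: [453.4, 104.7, 20.1]
tcp_rot: [-3.141, -0.001, 0.0]
contact_force: [-1.2, 1.0, 9.0]
opening: 0.646
grasp_force: 50.8
```

{"method": "step_arm", "body": {
  "plan": "0 0 0 0 0 3 130;0 0 0 0 0 10 130;0 0 0 0 0 25 130;0 0 0 0 0 45 130;0 0 0 0 0 70 130;0 0 0 0 0 95 130;0 0 0 0 0 95 130"
}}

```text
clock: 3.75
eef_pos: [454.7, 104.9, 117.1]
tcp_rot: [-3.14, -0.005, 0.0]
contact_force: [0.3, 0.3, -3.5]
opening: 0.645
grasp_force: 54.2
```

{"method": "step_arm", "body": {
  "plan": "0 0 6 22 36 0 130;0 0 12 45 71 0 130;0 0 18 67 107 0 130;0 0 24.3 90 143 0 130;0 0 24.3 112 178 0 130;0 0 24.3 130 207 0 130;0 0 24.3 134.2 213.2 0 130;0 0 24.3 134.2 213.2 -25 130"
}}

```text
clock: 4.55
eef_pos: [589.3, 319.8, 90.4]
tcp_rot: [-3.141, -0.005, 0.425]
contact_force: [0.7, -0.5, -3.0]
opening: 0.647
grasp_force: 54.6
```

{"method": "step_arm", "body": {
  "plan": "0 0 0 0 0 -20 130;0 0 0 0 0 -40 130;0 0 0 0 0 -52 130;0 0 0 0 0 -52 130;0 0 0 0 0 -52 130"
}}

```text
clock: 5.05
eef_pos: [587.1, 317.4, 37.2]
tcp_rot: [3.142, 0.001, 0.424]
contact_force: [-0.3, -0.4, -3.7]
opening: 0.646
grasp_force: 54.5
```

```bash
python3 snap.py side p1 190 80 160 120 5
```

```text
{'eef_pos': array([587.6, 317.7,  37.9]), 'contact_force': array([-1.2, -0.4, -4.2])}
```

View pics/p1.png

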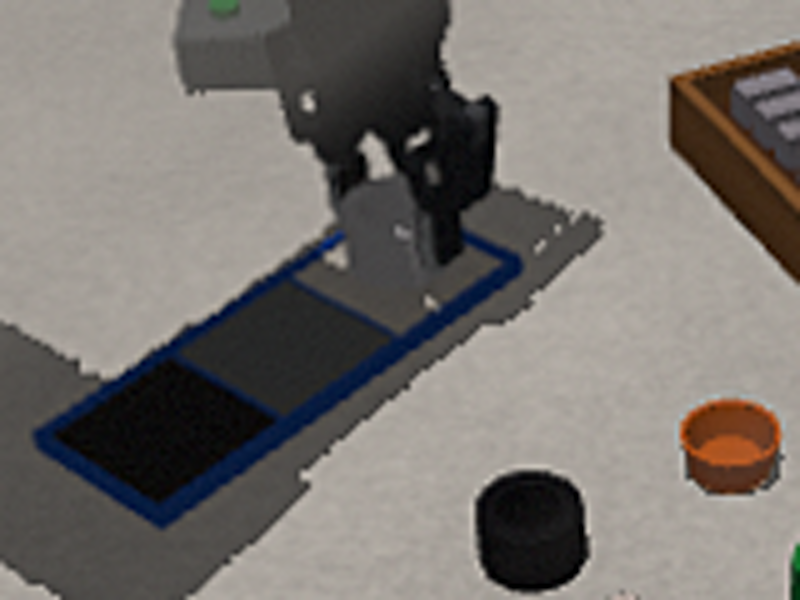

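The ring is held level over the white pad, crop (385,235), about 11 mm above its floor. Lowering gently.

{"method": "step_arm", "body": {
  "plan": "0 0 0 0 0 -5 130;0 0 0 0 0 -9 130;0 0 0 0 0 -10 130;0 0 0 0 0 -10.5 130;0 0 0 0 0 -10.5 130"
}}

```text
clock: 5.6
eef_pos: [587.1, 317.6, 27.2]
tcp_rot: [3.142, 0.0, 0.424]
contact_force: [-2.3, -0.9, 2.5]
opening: 0.645
grasp_force: 55.0
```

{"method": "step_arm", "body": {
  "plan": "0 0 0 0 0 -0.5 80;0 0 0 0 0 -0.5 70;0 0 0 0 0 -0.5 65;0 0 0 0 0 -0.5 55;0 0 0 0 0 -0.5 55;0 0 0 0 0 10 55;0 0 0 0 0 30 40;0 0 0 0 0 70 0"
}}

```text
clock: 6.4
eef_pos: [585.5, 316.7, 95.5]
tcp_rot: [3.141, 0.005, 0.424]
contact_force: [1.0, 0.4, -0.2]
opening: 0.98
grasp_force: 0.0
```

{"method": "step_arm", "body": {
  "plan": "0 0 -6 -4 -45 3 0;0 0 -12 -8 -90 3 0;0 0 -18 -12 -135 3 0;0 0 -24.3 -16 -180 3 0;0 0 -24.3 -20 -225 3 0;0 0 -24.3 -24 -270 3 0;0 0 -24.3 -28 -315.8 3 0;0 0 -24.3 -28 -315.8 -7 0"
}}

```text
clock: 7.2
eef_pos: [559.7, -2.7, 91.5]
tcp_rot: [3.141, -0.003, -0.004]
contact_force: [-0.5, -0.3, 0.6]
opening: 1.002
grasp_force: 0.0
```

```bash
cat > chk.py <<'E'
# top-face check of placed objects: args name x y H
import sys;from h import *;from rig import r
a=sys.argv[1:]
for cam in("top","side"):
    p,d=r.grab_frame(cam);c=r.get_calibration(cam);P=cloud(c,d)
    for i in range(0,len(a),3):
        x,y,H=map(float,a[i:i+3])
        t=(np.hypot(P[...,0]-x,P[...,1]-y)<36)&(abs(P[...,2]-H)<4)&(d>0)
        if t.sum()<5: print(cam,x,y,"few");continue
        W=plane(c,np.argwhere(t)[:,::-1],H)[:,:2].astype(np.float32);k=cv2.minEnclosingCircle(W)
        print(cam,(x,y),"n",t.sum(),"circ",np.round(k[0],1),round(2*k[1],1),"mean",W.mean(0).round(1))
E
python3 chk.py 587.7 318.9 41
```

```text
top (587.7, 318.9) n 226 circ [588.3 316.5] 56.6 mean [588.3 317.6]
side (587.7, 318.9) n 162 circ [586.  313.9] 59.0 mean [585.4 313.8]
```

{"method": "step_arm", "body": {
  "plan": "0 0 0 0 0 -25 0;0 0 0 0 0 -45 0;0 0 0 0 0 -60 0;0 0 0 0 0 -66 0;0 0 0 0 0 -66 0"
}}

```text
clock: 7.8
eef_pos: [558.9, 2.6, 23.2]
tcp_rot: [-3.142, 0.001, 0.001]
contact_force: [-0.6, -0.4, -0.4]
opening: 1.0
grasp_force: 0.0
```

{"method": "step_arm", "body": {
  "plan": "0 0 0 0 0 0 120;0 0 0 0 0 0 140;0 0 0 0 0 0 160;0 0 0 0 0 0 200;0 0 0 0 0 0 200;0 0 0 0 0 0 200;0 0 0 0 0 0 200"
}}

```text
clock: 8.5
eef_pos: [559.6, 1.9, 24.4]
tcp_rot: [-3.142, -0.001, -0.0]
contact_force: [-0.3, 0.7, 6.0]
opening: 0.322
grasp_force: 49.8
```

{"method": "step_arm", "body": {
  "plan": "0 0 0 0 0 3 200;0 0 0 0 0 10 200;0 0 0 0 0 30 200;0 0 0 0 0 60 200;0 0 0 0 0 90 200;0 0 6 -7 44 90 200;0 0 12 -14 88 90 200;0 0 18 -21 132 90 200"
}}

```text
clock: 9.3
eef_pos: [537.8, 134.9, 114.5]
tcp_rot: [3.142, -0.001, 0.317]
contact_force: [1.2, 0.1, -1.8]
opening: 0.319
grasp_force: 49.8
```

{"method": "step_arm", "body": {
  "plan": "0 0 6.3 -7 45 0 200;0 0 6.3 -14 90 0 200;0 0 6.3 -20 130 0 200;0 0 6.3 -23.9 151.9 0 200;0 0 6.3 -23.9 151.9 -20 200;0 0 6.3 -23.9 151.9 -45 200;0 0 6.3 -23.9 151.9 -65 200;0 0 6.3 -23.9 151.9 -70 200"
}}

```text
clock: 10.1
eef_pos: [512.7, 285.0, 41.9]
tcp_rot: [3.141, 0.004, 0.424]
contact_force: [0.1, -0.6, -2.8]
opening: 0.324
grasp_force: 49.9
```

```bash
python3 snap.py side p2 190 80 160 120 5
```

```text
{'eef_pos': array([513.1, 285.1,  42.2]), 'contact_force': array([-0.4, -0.3, -3.2])}
```

View pics/p2.png

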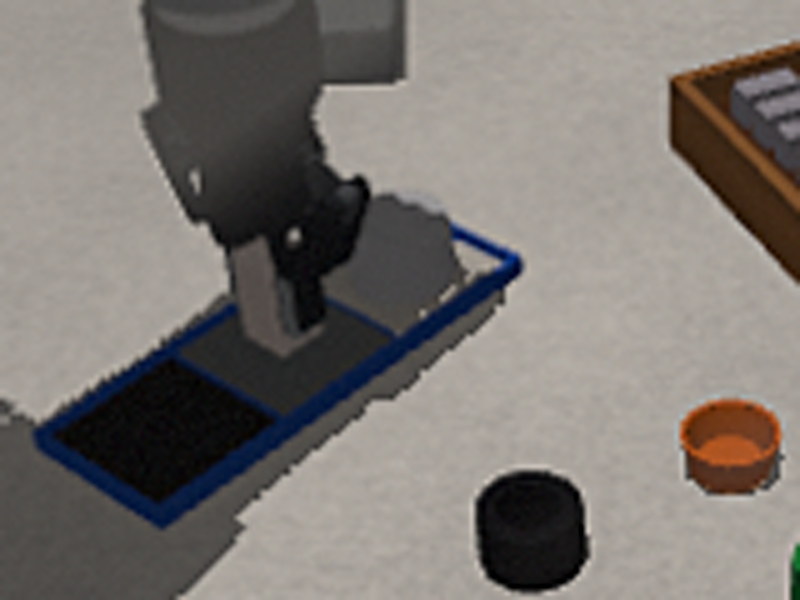

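Block is upright over the grey pad, crop (275,310), with the ring behind it at (400,250). The arm sits about 1.5 mm short of its command, so I correct for that while lowering.

{"method": "step_arm", "body": {
  "plan": "0 0 0 1 1 -4 200;0 0 0 1.6 1.6 -8 200;0 0 0 1.6 1.6 -10 200;0 0 0 1.6 1.6 -11 200;0 0 0 1.6 1.6 -11 200"
}}

```text
clock: 10.65
eef_pos: [516.0, 287.4, 33.0]
tcp_rot: [-3.142, -0.0, 0.424]
contact_force: [-0.7, -0.0, -2.1]
opening: 0.32
grasp_force: 49.9
```

{"method": "step_arm", "body": {
  "plan": "0 0 0 0 0 -1 200;0 0 0 0 0 -1.7 200;0 0 0 0 0 -1.7 200"
}}

```text
clock: 10.95
eef_pos: [516.0, 287.5, 31.4]
tcp_rot: [-3.142, -0.0, 0.424]
contact_force: [-2.3, -0.3, 2.1]
opening: 0.32
grasp_force: 50.5
```

Touching. Release.

{"method": "step_arm", "body": {
  "plan": "0 0 0 0 0 -0.4 165;0 0 0 0 0 -0.4 155;0 0 0 0 0 -0.4 145;0 0 0 0 0 -0.4 135;0 0 0 0 0 -0.4 135;0 0 0 0 0 12 135;0 0 0 0 0 35 135;0 0 0 0 0 70 100"
}}

```text
clock: 11.75
eef_pos: [514.8, 286.8, 101.1]
tcp_rot: [3.141, 0.003, 0.424]
contact_force: [0.8, -0.1, -1.0]
opening: 0.605
grasp_force: 0.0
```

{"method": "step_arm", "body": {
  "plan": "0 0 -6 -11 -42 4 0;0 0 -12 -22 -85 4 0;0 0 -18 -33 -128 4 0;0 0 -24.3 -44 -170 4 0;0 0 -24.3 -55 -213 4 0;0 0 -24.3 -66 -256 4 0;0 0 -24.3 -73.4 -284.1 4 0;0 0 -24.3 -73.4 -284.1 4 0"
}}

```text
clock: 12.55
eef_pos: [441.4, 0.7, 105.8]
tcp_rot: [3.141, 0.0, -0.003]
contact_force: [0.0, 0.5, -0.5]
opening: 0.997
grasp_force: 0.0
```

```bash
python3 chk.py 514.8 286 57 587.7 318.9 41
```

```text
top (514.8, 286.0) n 125 circ [516.4 286.8] 35.5 mean [516.7 286.4]
top (587.7, 318.9) n 223 circ [588.3 316.3] 56.3 mean [588.1 317.3]
side 514.8 286.0 few
side (587.7, 318.9) n 101 circ [589.6 313.1] 57.5 mean [594.3 308.6]
```

{"method": "step_arm", "body": {
  "plan": "0 0 0 0 0 -30 0;0 0 0 0 0 -55 0;0 0 0 0 0 -75 0;0 0 0 0 0 -85 0;0 0 0 0 0 -85 0;0 0 0 0 0 -85 0"
}}

```text
clock: 13.25
eef_pos: [443.0, 3.8, 20.5]
tcp_rot: [-3.142, -0.0, 0.001]
contact_force: [0.7, -0.2, -1.1]
opening: 1.0
grasp_force: 0.0
```

{"method": "step_arm", "body": {
  "plan": "0 0 0 0 0 0 90;0 0 0 0 0 0 115;0 0 0 0 0 0 130;0 0 0 0 0 0 180;0 0 0 0 0 0 180;0 0 0 0 0 0 180;0 0 0 0 0 3 180;0 0 0 0 0 10 180"
}}

```text
clock: 14.05
eef_pos: [441.9, 3.2, 30.0]
tcp_rot: [3.142, 0.001, -0.0]
contact_force: [-0.6, -1.4, -3.0]
opening: 0.429
grasp_force: 50.3
```

{"method": "step_arm", "body": {
  "plan": "0 0 0 0 0 25 180;0 0 0 0 0 50 180;0 0 4 0 20 70 180;0 0 10 0 65 70 180;0 0 16 0 112 70 180;0 0 22 0 160 70 180;0 0 24.3 0 205 70 180;0 0 24.3 -0.5 245 70 180"
}}

```text
clock: 14.85
eef_pos: [441.6, 250.4, 100.5]
tcp_rot: [-3.142, -0.0, 0.426]
contact_force: [1.9, 0.3, -3.5]
opening: 0.433
grasp_force: 51.1
```

{"method": "step_arm", "body": {
  "plan": "0 0 0 0 4.5 -10 180;0 0 0 0 4.5 -30 180;0 0 0 0 4.5 -50 180;0 0 0 0 4.5 -60 180;0 0 0 0 4.5 -63 180;0 0 0 0 4.5 -63 180;0 0 0 0 4.5 -63 180"
}}

```text
clock: 15.55
eef_pos: [442.5, 252.8, 37.8]
tcp_rot: [-3.142, -0.001, 0.424]
contact_force: [-0.2, 0.6, -3.6]
opening: 0.43
grasp_force: 51.2
```

```bash
python3 snap.py side p3 190 80 160 120 5;python3 -c "
from rig import r
print(r.sense()['eef_pos'])"
```

```text
{'eef_pos': array([442.6, 252.9,  37.8]), 'contact_force': array([ 0.4,  0.6, -2.7])}
[442.56042289 252.88362501  37.8476292 ]
```

View pics/p3.png

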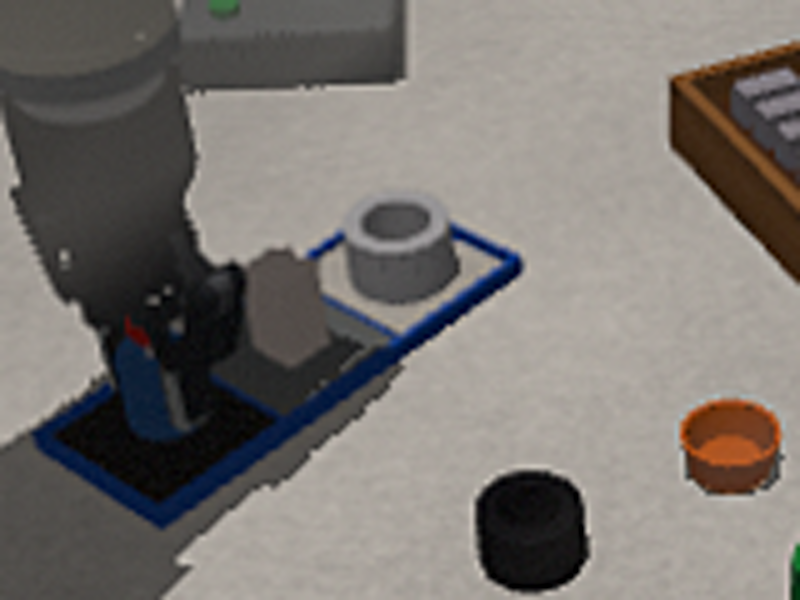

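The ball standard is upright over the black pad, crop (155,390). The ring (400,245) and the block (290,305) both stand.

{"method": "step_arm", "body": {
  "plan": "0 0 0 0 0.5 -4 180;0 0 0 0 0.5 -7 180;0 0 0 0 0.5 -9 180;0 0 0 0 0.5 -10 180;0 0 0 0 0.5 -10 180"
}}

```text
clock: 16.1
eef_pos: [441.9, 253.3, 27.8]
tcp_rot: [3.142, 0.0, 0.424]
contact_force: [-3.3, -1.8, 11.5]
opening: 0.424
grasp_force: 52.9
```

Contact. Release.

{"method": "step_arm", "body": {
  "plan": "0 0 0 0 0 0.3 135;0 0 0 0 0 0.3 128;0 0 0 0 0 0.3 120;0 0 0 0 0 0.3 110;0 0 0 0 0 0.3 110;0 0 0 0 0 12 110;0 0 0 0 0 35 110;0 0 0 0 0 78 60"
}}

```text
clock: 16.9
eef_pos: [440.4, 252.4, 104.6]
tcp_rot: [3.141, 0.005, 0.424]
contact_force: [1.2, 0.8, -0.5]
opening: 0.723
grasp_force: 0.0
```

{"method": "step_arm", "body": {
  "plan": "0 0 -5 25 -42 0 0;0 0 -10 49 -83 0 0;0 0 -15 74 -125 0 0;0 0 -20 98 -166 0 0;0 0 -24.3 122 -207 0 0;0 0 -24.3 147 -248 0 0;0 0 -24.3 172 -290 0 0;0 0 -24.3 196 -331 0 0"
}}

```text
clock: 17.7
eef_pos: [638.9, -79.8, 106.1]
tcp_rot: [3.142, -0.001, -0.0]
contact_force: [0.7, 1.1, -0.3]
opening: 0.997
grasp_force: 0.0
```

{"method": "step_arm", "body": {
  "plan": "0 0 0 23 -38.9 0 0;0 0 0 23 -38.9 -10 0;0 0 0 23 -38.9 -40 0;0 0 0 23 -38.9 -65 0;0 0 0 23 -38.9 -65 0;0 0 0 23 -38.9 -65 0"
}}

```text
clock: 18.3
eef_pos: [660.7, -116.2, 40.5]
tcp_rot: [-3.141, 0.001, 0.0]
contact_force: [-0.5, 0.6, -0.1]
opening: 1.002
grasp_force: 0.0
```

```bash
python3 chk.py 514.8 286 57 587.7 318.9 41 441.9 253.1 45; python3 -c "
from rig import r
print(r.sense()['eef_pos'])"; python3 snap.py top t2 160 120 340 170 2.35
```

```text
top (514.8, 286.0) n 126 circ [516.4 286.8] 35.5 mean [516.9 286.9]
top (587.7, 318.9) n 216 circ [588.7 316.7] 56.1 mean [588.2 317.7]
top (441.9, 253.1) n 127 circ [444.4 253.4] 38.1 mean [443.1 251.9]
side (514.8, 286.0) n 82 circ [514.6 284.7] 36.8 mean [515.8 285. ]
side (587.7, 318.9) n 156 circ [586.2 314.4] 58.3 mean [585.2 314.1]
side (441.9, 253.1) n 130 circ [442.8 251.8] 41.2 mean [442.2 249.5]
[ 661.90944114 -116.44677587   41.81514922]
{'eef_pos': array([ 662.1, -116.5,   41.9]), 'contact_force': array([ 0.3,  0.9, -0.4])}
```

View pics/t2.png

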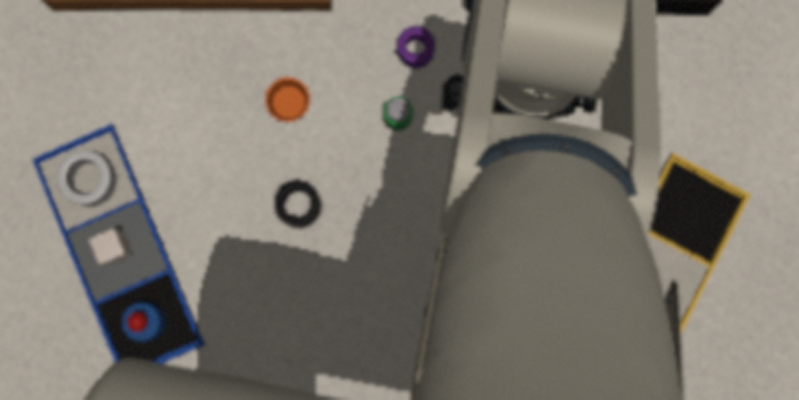

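Silver ring (87,178), white block (107,246) and ball standard (140,322) each stand mid-pad, within about 2 mm. Jaws are over the brass ring.

{"method": "step_arm", "body": {
  "plan": "0 0 0 0 0 -12 0;0 0 0 0 0 -21 0;0 0 0 0 0 -21 80;0 0 0 0 0 -21 105;0 0 0 0 0 -21 125;0 0 0 0 0 -21 170;0 0 0 0 0 -21 170;0 0 0 0 0 -21 170"
}}

```text
clock: 19.25
eef_pos: [661.3, -116.7, 19.6]
tcp_rot: [3.142, -0.001, 0.0]
contact_force: [-1.7, -0.3, 4.1]
opening: 0.46
grasp_force: 50.7
```

{"method": "step_arm", "body": {
  "plan": "0 0 0 0 0 3 170;0 0 0 0 0 10 170;0 0 0 0 0 30 170;0 0 0 0 0 60 170;0 0 0 0 0 90 170;0 0 0 0 0 90 170"
}}

```text
clock: 19.85
eef_pos: [663.7, -117.1, 113.7]
tcp_rot: [3.14, -0.007, 0.0]
contact_force: [1.2, 0.2, -2.0]
opening: 0.453
grasp_force: 50.8
```

{"method": "step_arm", "body": {
  "plan": "0 0 -6 -34 -30 0 170;0 0 -12 -68 -61 0 170;0 0 -18 -102 -91 0 170;0 0 -24 -136 -121 0 170;0 0 -27.7 -165 -147 0 170;0 0 -27.7 -170.6 -152 -10 170;0 0 -27.7 -170.6 -152 -35 170;0 0 -27.7 -170.6 -152 -60 170"
}}

```text
clock: 20.65
eef_pos: [490.3, -268.9, 48.2]
tcp_rot: [-3.141, -0.001, -0.484]
contact_force: [0.1, -0.3, -2.3]
opening: 0.455
grasp_force: 51.0
```

{"method": "step_arm", "body": {
  "plan": "0 0 0 0 0 -8 170;0 0 0 0 0 -14 170;0 0 0 0 0 -14 170;0 0 0 0 0 -14 170"
}}

```text
clock: 21.05
eef_pos: [491.0, -268.7, 35.7]
tcp_rot: [-3.142, -0.001, -0.483]
contact_force: [0.1, -0.1, -2.7]
opening: 0.456
grasp_force: 51.0
```

```bash
python3 snap.py side p4 300 270 160 120 5
```

```text
{'eef_pos': array([ 491.1, -268.8,   35.9]), 'contact_force': array([-0. , -0.1, -2.2])}
```

View pics/p4.png

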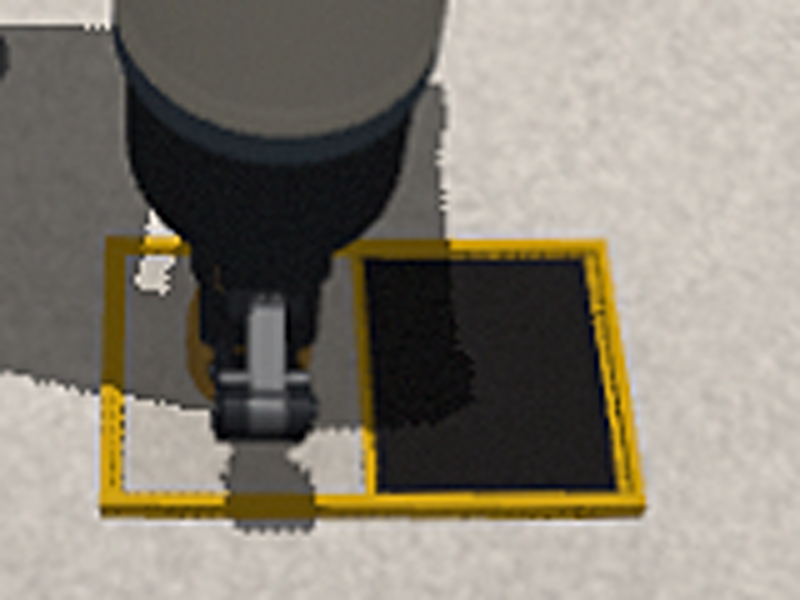

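The brass ring is over the white pad, crop (250,340), and the jaws are clear of the rim. Lowering.

{"method": "step_arm", "body": {
  "plan": "0 0 0 0 1 -4 170;0 0 0 0 1 -7 170;0 0 0 0 1 -8.3 170;0 0 0 0 1 -9 170;0 0 0 0 1 -9 170"
}}

```text
clock: 21.6
eef_pos: [490.3, -267.5, 26.5]
tcp_rot: [-3.142, 0.0, -0.483]
contact_force: [-1.9, 2.4, 4.5]
opening: 0.454
grasp_force: 51.7
```

{"method": "step_arm", "body": {
  "plan": "0 0 0 0 0 0 130;0 0 0 0 0 0 122;0 0 0 0 0 0 115;0 0 0 0 0 0 105;0 0 0 0 0 0 105;0 0 0 0 0 12 105;0 0 0 0 0 35 105;0 0 0 0 0 78 60"
}}

```text
clock: 22.4
eef_pos: [488.7, -266.7, 103.4]
tcp_rot: [-3.141, 0.005, -0.483]
contact_force: [1.1, 1.0, 0.3]
opening: 0.739
grasp_force: 0.0
```

{"method": "step_arm", "body": {
  "plan": "0 0 7 23 37 0 0;0 0 14 46 75 0 0;0 0 21 70 113 0 0;0 0 27.7 94 151 0 0;0 0 27.7 118 190 0 0;0 0 27.7 142 229 0 0;0 0 27.7 164.9 265.7 0 0;0 0 27.7 164.9 265.7 -10 0"
}}

```text
clock: 23.2
eef_pos: [659.3, 2.5, 96.4]
tcp_rot: [-3.141, -0.006, 0.004]
contact_force: [-0.4, -1.1, 0.6]
opening: 1.002
grasp_force: 0.0
```

{"method": "step_arm", "body": {
  "plan": "0 0 0 0 0 -30 0;0 0 0 0 0 -55 0;0 0 0 0 0 -68 0;0 0 0 0 0 -68 0;0 0 0 0 0 -68 80;0 0 0 0 0 -68 120;0 0 0 0 0 -68 140"
}}

```text
clock: 23.9
eef_pos: [656.1, -2.1, 27.4]
tcp_rot: [3.142, -0.002, -0.0]
contact_force: [-0.3, 0.4, 0.1]
opening: 0.513
grasp_force: 0.0
```

```bash
python3 chk.py 490.9 -267.4 39;python3 snap.py side p5 290 130 160 120 5
```

```text
top (490.9, -267.4) n 150 circ [ 491.1 -267. ] 41.3 mean [ 491.6 -267.5]
side (490.9, -267.4) n 374 circ [ 491.4 -268.9] 40.8 mean [ 490.9 -268.9]
{'eef_pos': array([655.7,  -2. ,  26.8]), 'contact_force': array([-0.1, -0.1,  1.2])}
```

View pics/p5.png

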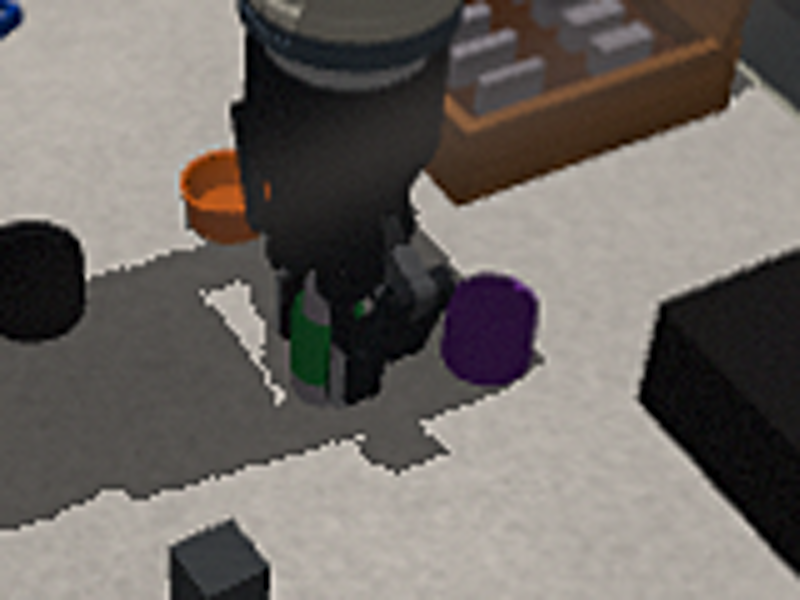

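The brass ring reads at its target. The green plug is between the jaws, crop (312,335), and the purple ring (490,330) is untouched. Closing and lifting.

{"method": "step_arm", "body": {
  "plan": "0 0 0 0 0 0 155;0 0 0 0 0 0 200;0 0 0 0 0 0 200;0 0 0 0 0 0 200;0 0 0 0 0 3 200;0 0 0 0 0 10 200;0 0 0 0 0 40 200;0 0 0 0 0 80 200"
}}

```text
clock: 24.85
eef_pos: [653.5, -1.9, 105.0]
tcp_rot: [3.142, 0.005, 0.0]
contact_force: [1.1, -0.3, -1.7]
opening: 0.335
grasp_force: 49.6
```

{"method": "step_arm", "body": {
  "plan": "0 0 -6 -13 -43 0 200;0 0 -12 -27 -87 0 200;0 0 -18 -40 -130 0 200;0 0 -24 -54 -174 0 200;0 0 -27.7 -67 -217 0 200;0 0 -27.7 -81 -260 0 200;0 0 -27.7 -94.1 -303.4 0 200;0 0 -27.7 -94.1 -303.4 -10 200"
}}

```text
clock: 25.65
eef_pos: [560.5, -310.8, 97.6]
tcp_rot: [3.14, -0.004, -0.487]
contact_force: [0.4, 0.5, -1.5]
opening: 0.335
grasp_force: 49.9
```

{"method": "step_arm", "body": {
  "plan": "0 0 0 0 0 -20 200;0 0 0 0 0 -40 200;0 0 0 0 0 -52 200;0 0 0 0 0 -54 200;0 0 0 0 0 -54 200;0 0 0 0 0 -54 200"
}}

```text
clock: 26.25
eef_pos: [561.9, -305.4, 42.9]
tcp_rot: [3.142, -0.001, -0.483]
contact_force: [0.9, 1.2, -1.3]
opening: 0.34
grasp_force: 49.9
```

```bash
python3 snap.py side p6 300 270 160 120 5
```

```text
{'eef_pos': array([ 561.9, -305.4,   43.1]), 'contact_force': array([-0.5,  0.2, -1.2])}
```

View pics/p6.png

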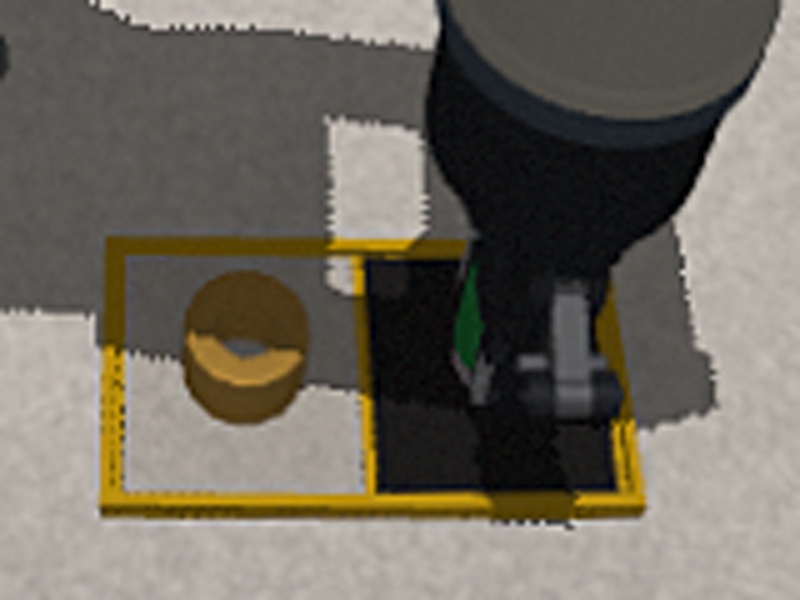

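Brass stands on the white pad (245,350) and the plug is held upright over the black pad (470,330). Lowering.

{"method": "step_arm", "body": {
  "plan": "0 0 0 0 0.5 -4 200;0 0 0 0 0.5 -7 200;0 0 0 0 0.5 -8.3 200;0 0 0 0 0.5 -9 200;0 0 0 0 0.5 -9 200"
}}

```text
clock: 26.8
eef_pos: [561.1, -304.7, 33.6]
tcp_rot: [-3.142, 0.0, -0.483]
contact_force: [-1.9, 1.1, 5.2]
opening: 0.338
grasp_force: 50.7
```

{"method": "step_arm", "body": {
  "plan": "0 0 0 0 0 0 160;0 0 0 0 0 0 150;0 0 0 0 0 0 140;0 0 0 0 0 0 130;0 0 0 0 0 0 130;0 0 0 0 0 15 130;0 0 0 0 0 45 130;0 0 0 0 0 90 100"
}}

```text
clock: 27.6
eef_pos: [559.8, -304.1, 122.8]
tcp_rot: [-3.142, 0.004, -0.483]
contact_force: [0.5, -0.1, 0.2]
opening: 0.603
grasp_force: 0.0
```

{"method": "step_arm", "body": {
  "plan": "0 0 0 -20 -40 30 0;0 0 0 -40 -80 40 0;0 0 0 -70 -110 50 0;0 0 0 -110 -140 60 0;0 0 0 -150 -160 70 0;0 0 0 -190 -180 80 0;0 0 0 -190 -180 80 0"
}}

```text
clock: 28.3
eef_pos: [367.3, -487.5, 205.7]
tcp_rot: [3.139, -0.002, -0.487]
contact_force: [0.3, 0.7, 0.1]
opening: 0.999
grasp_force: 0.0
```

```bash
python3 chk.py 514.8 286 57 587.7 318.9 41 441.9 253.1 45 490.9 -267.4 39 561.7 -304.6 67 564 99.5 32 553 -98.5 50 728 -18 32
python3 - <<'E'
from h import *;from rig import r
p,d=r.grab_frame("top");c=r.get_calibration("top")
for yaw,x,y,ps in((24.3,515.8,286.5,(80,0,-80)),(-27.7,526.8,-286.1,(-40,40))):
    t=np.radians(yaw)
    for a in ps: print("target top",np.round((x+a*np.cos(t),y+a*np.sin(t)),1))
cv2.imwrite("pics/t9.png",cv2.resize(p[120:290,160:500,::-1],None,fx=2.35,fy=2.35,interpolation=2))
E
```

```text
top (514.8, 286.0) n 127 circ [516.2 286.4] 36.3 mean [516.9 286.7]
top (587.7, 318.9) n 221 circ [588.3 316.5] 56.6 mean [588.6 317.7]
top (441.9, 253.1) n 128 circ [444.3 253.2] 37.9 mean [443.6 252.2]
top (490.9, -267.4) n 150 circ [ 491.1 -267. ] 41.3 mean [ 491.6 -266.8]
top (561.7, -304.6) n 70 circ [ 561.7 -305.6] 22.4 mean [ 562.1 -305.7]
top (564.0, 99.5) n 174 circ [564.3  99.9] 46.2 mean [564.3  99.8]
top (553.0, -98.5) n 136 circ [553.5 -97.2] 36.5 mean [553.6 -98.3]
top (728.0, -18.0) n 147 circ [728.6 -17.5] 39.7 mean [729.  -17.4]
side 514.8 286.0 few
side 587.7 318.9 few
side 441.9 253.1 few
side 490.9 -267.4 few
side 561.7 -304.6 few
side 564.0 99.5 few
side 553.0 -98.5 few
side 728.0 -18.0 few
target top [588.7 319.4]
target top [515.8 286.5]
target top [442.9 253.6]
target top [ 491.4 -267.5]
target top [ 562.2 -304.7]
```

View pics/t9.png

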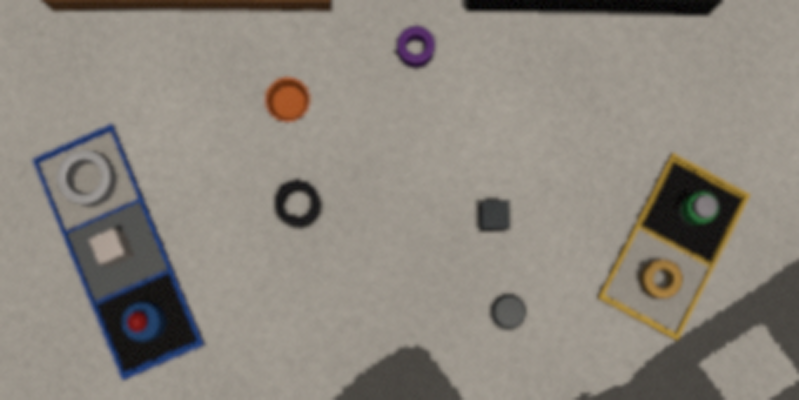

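All five parts stand on their pads within about 2–3 mm of centre: ring (87,178), block (107,246), ball (140,322), brass (660,278), plug (703,207). The black ring (298,203), steel block (493,214) and purple ring (416,46) have not moved, and the arm is clear.

```bash
python3 -c "
from rig import r
print(r.sign_off())"
```

```text
the job is handed in; nothing more can be done
None
```

Both kits are made up and handed in at about 28 s: all five parts stand upright within about 2–3 mm of their pad centres, each was lowered to contact before release, and the black ring and dark steel block have not moved.

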